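Click the food pan's clip-on lid shut all round

TASK

The lid lies on the white food pan, but all four dark blue sections of its rim still stand up. Press the sections down with the fingertips, one at a time, until all four have clicked shut and lie flush. Only press: do not pick up, tip or shove the pan, leave the things standing around it alone, and move clear at the end.

Things in the scene. Friction and masses are not known exactly. Their poses are not given: they have to be found in the camera images.
- pan: white food pan, 108 x 176 x 66 mm, loose, about 0.9 kg, closed by a pale blue clip-on lid 116 x 184 mm. Origin at the centre of its underside, z up, long side along y. The lid's flat top is 70.5 mm above the origin. A dark blue rim section lies along the middle of each of the four sides; the pale corners are fixed.
- rim_a (a joint): rim section A: dark blue hinged flap 128 mm long on the pan's +x (long) side, 25 mm wide from its hinge to its outer edge. Joint value in rad: 0 = raised, outer edge 10 mm too high; 0.40 = pressed shut, flush with the lid. It is bistable: it springs to whichever end is nearer and stays there, so it clicks shut once pushed past 0.20. At the marked press point it takes about 5 to 7 N down to start, less further down; pushing the press point down to its shut height is enough.
- rim_b (a joint): rim section B: dark blue hinged flap 60 mm long on the pan's +y (short) side, 25 mm wide from its hinge to its outer edge. Joint value in rad: 0 = raised, outer edge 10 mm too high; 0.40 = pressed shut, flush with the lid. It is bistable: it springs to whichever end is nearer and stays there, so it clicks shut once pushed past 0.20. At the marked press point it takes about 5 to 7 N down to start, less further down; pushing the press point down to its shut height is enough.
- rim_c (a joint): rim section C: dark blue hinged flap 128 mm long on the pan's -x (long) side, 25 mm wide from its hinge to its outer edge. Joint value in rad: 0 = raised, outer edge 10 mm too high; 0.40 = pressed shut, flush with the lid. It is bistable: it springs to whichever end is nearer and stays there, so it clicks shut once pushed past 0.20. At the marked press point it takes about 5 to 7 N down to start, less further down; pushing the press point down to its shut height is enough.
- rim_d (a joint): rim section D: dark blue hinged flap 60 mm long on the pan's -y (short) side, 25 mm wide from its hinge to its outer edge. Joint value in rad: 0 = raised, outer edge 10 mm too high; 0.40 = pressed shut, flush with the lid. It is bistable: it springs to whichever end is nearer and stays there, so it clicks shut once pushed past 0.20. At the marked press point it takes about 5 to 7 N down to start, less further down; pushing the press point down to its shut height is enough.
- rim_a_press (a point): press point of rim section A, on its top face between three pale thumb ridges, 17 mm out from its hinge and 9 mm in from its outer edge; moves with the flap: shut it is at (49, 0, 70.5) in the pan's frame (mm), raised about 7 mm higher
- rim_b_press (a point): press point of rim section B, on its top face between three pale thumb ridges, 17 mm out from its hinge and 9 mm in from its outer edge; moves with the flap: shut it is at (0, 83, 70.5) in the pan's frame (mm), raised about 7 mm higher
- rim_c_press (a point): press point of rim section C, on its top face between three pale thumb ridges, 17 mm out from its hinge and 9 mm in from its outer edge; moves with the flap: shut it is at (-49, 0, 70.5) in the pan's frame (mm), raised about 7 mm higher
- rim_d_press (a point): press point of rim section D, on its top face between three pale thumb ridges, 17 mm out from its hinge and 9 mm in from its outer edge; moves with the flap: shut it is at (0, -83, 70.5) in the pan's frame (mm), raised about 7 mm higher
- timer: bystander: small white kitchen timer, 66 x 66 x 20 mm, loose; origin at the centre of its underside
- tape_roll: bystander: roll of beige tape lying flat, 103 mm across, 25 mm high, loose; origin at the centre of its underside
- tomato: bystander: red tomato, 74 x 72 x 69 mm, loose; origin at the centre of its underside

How it is judged:
On the way, in this order (a step that is already met when the one before it is completed fails the run):
1. one rim section has clicked shut (value of joint any of rim_a, rim_b, rim_c, rim_d above 0.34 rad), for 0.1 s.
2. two rim sections have clicked shut ((value of joint each of rim_a, rim_b above 0.34 rad or value of joint each of rim_a, rim_c above 0.34 rad or value of joint each of rim_a, rim_d above 0.34 rad or value of joint each of rim_b, rim_c above 0.34 rad or value of joint each of rim_b, rim_d above 0.34 rad or value of joint each of rim_c, rim_d above 0.34 rad)), for 0.1 s.
3. three rim sections have clicked shut ((value of joint each of rim_a, rim_b, rim_c above 0.34 rad or value of joint each of rim_a, rim_b, rim_d above 0.34 rad or value of joint each of rim_a, rim_c, rim_d above 0.34 rad or value of joint each of rim_b, rim_c, rim_d above 0.34 rad)), for 0.1 s.
4. all four rim sections have clicked shut (value of joint each of rim_a, rim_b, rim_c, rim_d above 0.34 rad), for 0.1 s.
At the end, for the whole second after the job is handed in: All four rim sections are shut (joint above 0.34 of 0.40 rad, i.e. within about 1.5 mm of flush), and the pan stands level and still on the worktop within 50 mm of where it stood (all of step 4 and angle between pan's own z axis and vertical below 0.05 rad and height (world z) of pan below 0.006 m and distance of pan from where it was at the start of the episode below 0.05 m and linear speed of pan below 0.02 m/s); the robot touches nothing.
It fails at once if the pan is lifted off the worktop or tipped (height (world z) of pan above 0.012 m or angle between pan's own z axis and vertical above 0.15 rad).
It fails at once if the pan is shoved more than 50 mm (distance of pan from where it was at the start of the episode above 0.05 m).
It fails at once if a bystander (timer, tape roll, tomato) is moved more than 25 mm (distance of any of timer, tape_roll, tomato from where it was at the start of the episode above 0.025 m).
It also fails if it takes over 51 s, if anything falls off the work surface, if the arm or the gripper's body presses on something with over 40 N, if the wrist force passes 120 N, or if a joint passes its speed limit or range.

ROBOT

A 6-joint arm with a two-finger parallel gripper is mounted at the origin on a cart in front of the work surface, level with it; the furniture and walls round the work are solid. World frame = base frame: x ahead of the robot, y to its left, z up, the work surface at z = 0. Lengths are in m, angles in rad, forces in N, time in s.
With the tool pointing down it reaches from about 0.325 to 0.775 m from the base axis. Payload 5.5 kg.
Tool frame: the origin (TCP) lies between the finger pads; the fingertips stand 8 mm ahead of it and the grasp point (between the pads) lies 11 mm behind it (tcp_to_tips is the distance from the TCP to the fingertips, in m); z points along the fingers, y is the line along which they close (so a half turn about z gives the same grasp; the last joint's range is limited). The gripper opens to 88 mm and grips with 3 to 60 N. Pads are 20 mm wide; open, the fingers measure 115 mm over their backs; the gripper's body (75 mm by 178 mm) begins 61 mm behind the grasp point.
Start: joints at [-1.372, 0.091, 1.231, -0, 1.82, -0.057], TCP at [0.152, -0.58, 0.231] pointing down, gripper open.
Joint ranges: [-2.87, 2.87], [-0.86, 2.18], [0.17, 2.46], [-1.51, 4.65], [0.06, 2.69], [-2.65, 2.65]. Speed limits (rad/s): [2.57, 2.57, 3.01, 3.14, 3.14, 3.14].

INTERFACE

Orientations are given as a unit quaternion [w, x, y, z].
In Python, from bench import * gives the robot as it stands. Calls block until the motion is done:
- move_to(position, orientation): joint-space move of the TCP to a pose.
- move_l(position, speed=0.15, orientation=None): straight line of the TCP; orientation=None keeps the orientation; speed is the mean speed in m/s.
- movej(angles): joint-space move.
- gripper_open() and close(): open the fingers fully, or close them until they stop; the grip force is fixed at half the most.
- hold(seconds).
- inverse_kinematics(position, orientation): joint angles nearest the present ones, or None.
- state(): the state.
- get_image(name): name is "side" or "top" or "wrist"; returns a dict with "frame" (384x512x3 uint8, blue, green, red), "depth" (384x512 float32, m along the optical axis (not along the pixel's ray), 0 where there is no reading), "camera_matrix" (3x3 intrinsics, pixels), "view" (4x4, takes a point from world to camera coordinates). Camera axes: x right, y up, looking along -z (the intrinsics and any distortion apply to the point x, -y, -z); pixel columns grow to the right and rows downward; lengths in m; the calibration is good to about 2 mm. A picture is of the moment at which its call begins.
A pose or a line that the arm cannot do raises IKError and nothing moves.
- job_done(): hands the job in; it is judged then, once.
The state is a dict: "time": time; "joint_pos": joint angles; "dq": joint speeds; "joint_torque": joint torques, N m; "ee_pos": TCP position; "ee_rot": TCP orientation; "ft_force": force on the tool from outside, world axes, zero at the start; "moment": the same for the moment, N m; "finger_gap": finger opening in m; "finger_force": force on a finger pad.
Only numpy, scipy, OpenCV 4.12 (cv2) and the standard library are available. Lean on these libraries where they do the work, as an engineer would, in place of code of your own. Each camera call takes 0.05 s, during which the arm holds its last target. There are 200 camera calls.

## Working session

There is one attempt and no reset: what is moved stays moved. The work goes in short steps, each a Python script; the robot and the scene stay as the last script left them, time stands still between calls to the robot, and variables do not carry over. Pictures are saved under pics/ and viewed, at most 10 in all, crops included, and the job is handed in when it is done.

```bash
mkdir -p pics; python3 - <<'E'
from bench import *
import cv2, numpy as np
for n in ("top","side"):
    im=get_image(n); cv2.imwrite(f"pics/{n}0.png",im["frame"]); np.savez(f"{n}0.npz",**im)
    print(n,im["camera_matrix"].tolist(),np.round(im["view"],4).tolist())
s=state(); print(s["time"],s["ee_pos"],s["ee_rot"],s["finger_gap"])
E
```

```text
top [[388.40144680774824, 0.0, 257.01525944080527], [0.0, 388.40144680774824, 197.62900490533482], [0.0, 0.0, 1.0]] [[0.0264, -0.9996, 0.0116, -0.0233], [0.985, 0.028, 0.1705, -0.5325], [-0.1708, 0.0069, 0.9853, -0.9254], [0.0, 0.0, 0.0, 1.0]]
side [[366.9593992707143, 0.0, 253.90263484361], [0.0, 366.9593992707143, 192.74116425962364], [0.0, 0.0, 1.0]] [[-0.9738, -0.2274, -0.004, 0.5179], [0.1425, -0.624, 0.7683, -0.1254], [-0.1772, 0.7476, 0.6401, -0.8496], [0.0, 0.0, 0.0, 1.0]]
0.1 [ 0.15173425 -0.58023804  0.22964753] [-8.57463681e-04  9.91832135e-01  1.27547138e-01 -8.92676080e-05] 0.0880070030295618
```

View pics/top0.png

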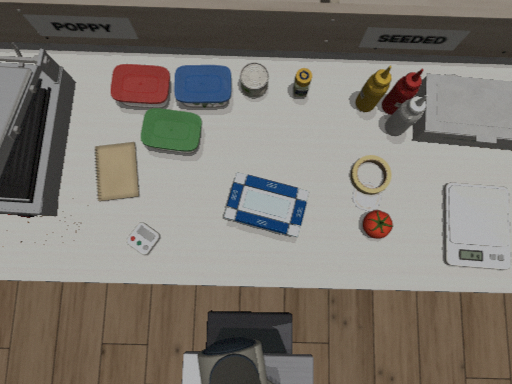

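View pics/side0.png

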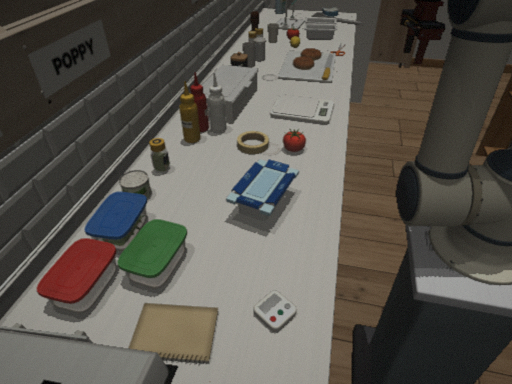

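The top view shows the pan at about (267,205) with its long side across the image. The tape is at (371,175), the tomato at (377,223) and the timer at (144,238), all well clear. I'll enlarge the pan and measure its blue sections.

```bash
cat > u.py <<'E'
import cv2, numpy as np
def ray(im,uv,z):
    K,V=im["camera_matrix"],im["view"]; R,t=V[:3,:3],V[:3,3]; c=-R.T@t
    uv=np.atleast_2d(np.asarray(uv,float))
    d=np.c_[(uv[:,0]-K[0,2])/K[0,0],-(uv[:,1]-K[1,2])/K[1,1],-np.ones(len(uv))]@R
    return c+d*((z-c[2])/d[:,2])[:,None]
def sections(im,lo=(95,110,40),hi=(125,255,255)):
    hsv=cv2.cvtColor(im["frame"],cv2.COLOR_BGR2HSV)
    return cv2.inRange(hsv,lo,hi)
E
python3 - <<'E'
import cv2,numpy as np
from u import *
for n,(x0,y0,x1,y1) in dict(top=(215,165,320,245),side=(220,150,310,230)).items():
    im=dict(np.load(f"{n}0.npz")); m=sections(im)
    c=im["frame"][y0:y1,x0:x1]; mm=cv2.cvtColor(m[y0:y1,x0:x1],cv2.COLOR_GRAY2BGR)
    cv2.imwrite(f"pics/{n}_crop.png",cv2.resize(np.vstack([c,mm]),None,fx=3.7,fy=3.7,interpolation=cv2.INTER_NEAREST))
    sub=np.zeros_like(m); sub[y0:y1,x0:x1]=m[y0:y1,x0:x1]
    k,l,st,ce=cv2.connectedComponentsWithStats(sub)
    for i in range(1,k):
        if st[i,4]>30:
            r=cv2.minAreaRect(np.argwhere(l==i)[:,::-1].astype(np.float32))
            print(n,st[i],ce[i].round(1),np.round(r[1],1),round(r[2],1),ray(im,ce[i],.074).round(4))
E
```

```text
top [245 175  52  23 501] [270.9 186.1] [52.2 10. ] 14.9 [[ 0.5576 -0.0417  0.074 ]]
top [227 183  16  26 234] [234.8 195.2] [10.4 24.3] 15.9 [[0.5324 0.0455 0.074 ]]
top [291 200  15  25 231] [298.2 211.9] [10.4 24.5] 14.0 [[ 0.4958 -0.1088  0.074 ]]
top [235 211  54  23 550] [261.5 221.9] [52.4 10.8] 14.9 [[ 0.4693 -0.0208  0.074 ]]
side [266 160  23  12 135] [276.7 165.8] [21.7  7.1] 15.9 [[ 0.4954 -0.1111  0.074 ]]
side [233 163  29  31 302] [247.3 178.2] [ 9.  35.8] 40.6 [[ 0.5584 -0.0415  0.074 ]]
side [266 173  29  32 312] [280.2 188.5] [ 9.4 39.1] 33.7 [[ 0.4697 -0.0191  0.074 ]]
side [237 196  25  13 157] [248.6 201.9] [24.3  7.3] 18.4 [[0.5333 0.0464 0.074 ]]
```

View pics/top_crop.png

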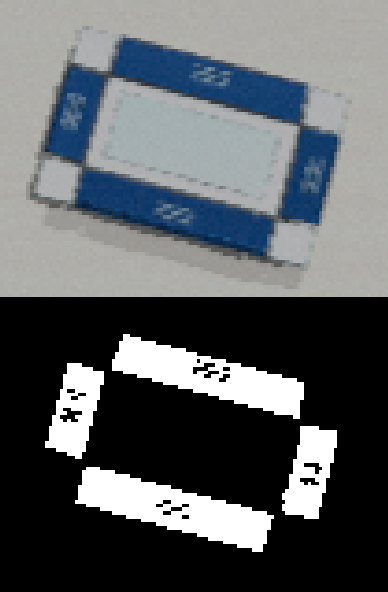

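The two views agree within 2 mm, and the section spacings of 91 and 159 mm match the expected 91 and 159. That gives a pan centre of about (0.514, -0.031) and a yaw of about -13.3°. First press: the near long section.

```bash
cat > p.py <<'E'
from bench import *
import numpy as np
C=np.array([.5140,-.0314]); YAW=np.arctan2(-.0209,.0883); TIP=.008
ex=np.array([np.cos(YAW),np.sin(YAW)]); ey=np.array([-ex[1],ex[0]])
def quat(yaw): return np.array([0,np.cos(yaw/2),np.sin(yaw/2),0])
P=dict(a=(C+.048*ex,YAW),c=(C-.048*ex,YAW),b=(C+.082*ey,YAW+np.pi/2),d=(C-.082*ey,YAW+np.pi/2))
def over(n,h=.105):
    p,yaw=P[n]; q0=np.array(state()["joint_pos"]); best=None
    for y in (yaw,yaw+np.pi):
        q=inverse_kinematics([*p,h+TIP],quat(y))
        if q is not None and (best is None or abs(q[5]-q0[5])<abs(best[1][5]-q0[5])): best=(y,q)
    print(n,"j6",round(best[1][5],2)); move_to([*p,h+TIP],quat(best[0]))
def press(n):
    p,_=P[n]; over(n); f0=np.array(state()["ft_force"])
    log=[]
    move_l([*p,.081+TIP],speed=.08)
    for z in np.arange(.079,.0689,-.001):
        move_l([*p,z+TIP],speed=.02)
        s=state(); f=(np.array(s["ft_force"])-f0)[2]; zt=s["ee_pos"][2]-TIP
        log.append((round(zt*1e3,1),round(float(f),1)))
        if abs(f)>18 or zt<.0700: break
    move_l([*p,.105+TIP],speed=.12)
    print(n,log,"t",round(state()["time"],2))
E
python3 - <<'E'
from p import *
from u import *
print({k:v[0].round(4).tolist() for k,v in P.items()})
close(); over("c",.2); print(state()["ee_pos"],state()["ft_force"],state()["time"])
press("c")
E
```

```text
{'a': [0.5607, -0.0425], 'c': [0.4673, -0.0203], 'b': [0.5329, 0.0484], 'd': [0.4951, -0.1112]}
c j6 -1.45
[ 0.46736283 -0.02098013  0.20801198] [0.76790882 0.18846321 1.11707525] 3.7333
c j6 -1.45
c [(np.float64(79.8), 4.9), (np.float64(78.6), 4.6), (np.float64(77.1), 2.3), (np.float64(75.5), -0.4), (np.float64(74.7), -0.5), (np.float64(73.9), -1.2), (np.float64(72.9), -0.5), (np.float64(71.9), -0.2), (np.float64(71.0), -1.2), (np.float64(70.7), 4.3), (np.float64(70.7), 9.1)] t 7.85
```

Section c clicked: 4.9 N at first, dropping to about 0, then a hard stop at 70.7 mm, which matches flush. Next I'll press b and then check with a picture.

```bash
cat > chk.py <<'E'
from u import *
from bench import get_image
def chk(name):
    im=get_image("side"); cv2.imwrite(f"pics/{name}.png",cv2.resize(im["frame"][110:260,170:370],None,fx=4,fy=4,interpolation=cv2.INTER_CUBIC))
E
python3 - <<'E'
from p import *
from chk import chk
press("b"); chk("s1")
E
```

```text
b j6 0.26
b [(np.float64(79.5), 4.5), (np.float64(78.3), 3.6), (np.float64(76.9), 2.9), (np.float64(75.2), 0.1), (np.float64(74.5), -0.1), (np.float64(73.9), 0.4), (np.float64(72.9), -0.4), (np.float64(71.9), -0.4), (np.float64(71.0), -0.3), (np.float64(70.8), 4.6), (np.float64(70.6), 8.7)] t 13.02
```

View pics/s1.png

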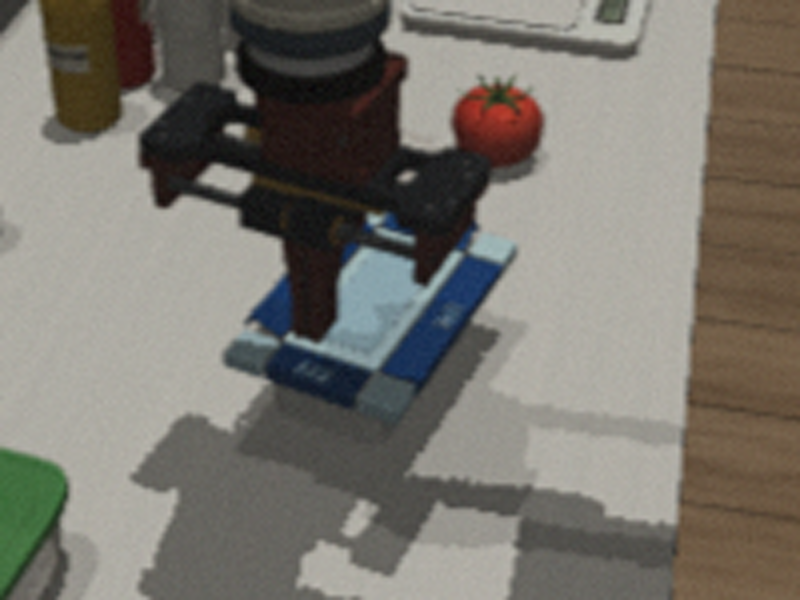

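The crop shows the near section (450,320) and section b (315,370) lying flush with the corners, and the closed fingers hovering above b. The pan is level and the tomato hasn't moved. Pressing a and d next.

```bash
python3 - <<'E'
from p import *
from chk import chk
from u import *
press("a"); press("d")
move_l([*P["d"][0],.2],speed=.15); move_to([.40,-.30,.25],state()["ee_rot"])
chk("s2"); im=get_image("top"); m=sections(im); m[:165]=0; m[245:]=0; m[:,:215]=0; m[:,320:]=0
k,l,st,ce=cv2.connectedComponentsWithStats(m)
for i in range(1,k):
    if st[i,4]>30: print(st[i,4],ray(im,ce[i],.0705).round(4))
# depth: fitted heights of blue pixels
K,V=im["camera_matrix"],im["view"]
for i in range(1,k):
    if st[i,4]>30:
        v,u=np.nonzero(l==i); d=im["depth"][v,u]
        pc=np.c_[(u-K[0,2])/K[0,0]*d,-(v-K[1,2])/K[1,1]*d,-d]; w=(pc-V[:3,3])@V[:3,:3]
        print("z mm",np.percentile(w[d>0,2]*1e3,[10,50,90]).round(1))
print(state()["time"],state()["ee_pos"])
E
```

```text
a j6 1.67
a [(np.float64(79.5), 2.7), (np.float64(78.3), 3.4), (np.float64(76.9), 1.9), (np.float64(74.9), -0.1), (np.float64(74.4), -0.1), (np.float64(73.8), -0.1), (np.float64(72.9), -0.3), (np.float64(71.9), -0.3), (np.float64(71.0), -0.8), (np.float64(70.7), 3.6), (np.float64(70.4), 6.4)] t 17.98
d j6 -0.06
d [(np.float64(79.5), 3.5), (np.float64(78.4), 4.2), (np.float64(77.0), 2.7), (np.float64(75.2), -0.2), (np.float64(74.5), -0.6), (np.float64(73.9), -0.4), (np.float64(72.9), 0.1), (np.float64(71.9), 0.4), (np.float64(70.9), 0.3), (np.float64(70.8), 4.7), (np.float64(70.7), 10.0)] t 23.16
475 [[ 0.5569 -0.0418  0.0705]]
213 [[0.5314 0.0449 0.0705]]
207 [[ 0.4952 -0.1074  0.0705]]
518 [[ 0.4693 -0.0209  0.0705]]
z mm [67.5 70.  72.1]
z mm [68.3 70.1 71.9]
z mm [67.5 69.8 71.8]
z mm [67.5 70.  72. ]
24.8667 [ 0.40063143 -0.29878416  0.24911101]
```

View pics/s2.png

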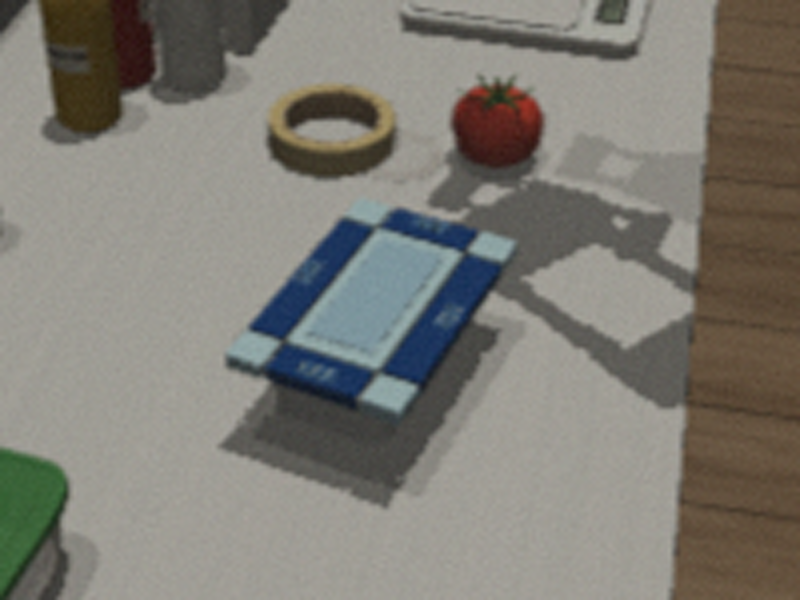

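All four sections, at (310,275), (430,225), (450,315) and (315,370), lie flush with the corners. Their depth medians are about 70 mm, the pan hasn't moved, and the arm is clear.

```bash
python3 -c "
from bench import *
hold(.3); print(job_done())"
```

```text
the job is handed in; nothing more can be done
None
```

All four rim sections clicked shut and lie flush, the pan and the things around it stayed where they were, the arm is clear, and the job was handed in at about 25 s of the 51 s limit.

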